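# Stop the polishing spindle and press the grease coupler onto its bearing nipple

## Task

Stop the polishing spindle first: press the large stop button on the switch box fully down and let it come up again. Then lift the grease coupler out of its wooden rest, set it squarely over the tilted nipple on the spindle bearing and push it along the nipple's axis until the sprung collar snaps and is all the way down; finish there, still gripping the coupler and holding it down against the spring (do not let go). Do not press the small start button, and leave the other tools on the bench where they are.

Things in the scene. Friction and masses are not known exactly. Their poses are not given: they have to be found in the camera images.
- stop_button (a joint): travel of the large round stop button, in m: 0 released, 0.006 fully down. A spring pushes it back: 1.5 N at the start, 5 N fully down.
- stop_button_top (a point): centre of the stop button's top face (moves with it; axes as switch_box, z up, press along -z). Black round cap of 34 mm diameter, its top 22 mm above the switch box's flat top; dark ring of 50 mm diameter and 12 mm high around it.
- switch_box: fixed grey box, 130 (x) x 75 (y) x 45 mm high, origin at the centre of its underside. The large stop button stands on its top 30 mm to the -x side of the centre, the small start button 42 mm to the +x side.
- start_button (a joint): travel of the small start button (cap 16 mm diameter, top 20 mm above the box), in m: 0 released, 0.004 fully down. Not to be pressed.
- coupler: loose metal grease coupler, 0.15 to 0.3 kg, mouth down in its rest. Origin: centre of its open mouth; z up its axis. In mm: nose 30 diameter, z 0 to 24, with a blind socket 14 diameter, 24 deep; flange 42 diameter, z 24 to 29 (a ledge for fingertips to push on); square grip 26 x 26, flats facing +-x and +-y, z 29 to 69; cap 20 diameter, z 69 to 75.
- coupler_rest: fixed wooden rest, 80 x 80 x 18 mm, origin at the centre of its underside; a round hole of 36 mm in the middle, its floor 5 mm above the bench, so that the coupler's flange starts 29 mm above the bench.
- spindle_bearing: fixed grey pedestal, origin at the centre of its foot's underside: foot 100 (x) x 150 (y) x 12 mm, round housing 72 mm diameter, 85 long along y, centre line 55 mm above the bench, shaft 20 mm diameter, 170 long along y. The nipple stands mid-length on the housing and leans 30 degrees from vertical to the pedestal's -x side.
- nipple_tip (a point): centre of the nipple's tip, fixed; its z is the nipple's axis, pointing out and up. Steel post of 10 mm diameter, tapering to 6 mm at the tip; at rest it stands 14 mm out of the flat top of a sprung steel collar (34 mm diameter, 6 mm thick). The tip is 79 mm along the axis from the housing's centre line.
- nipple_home (a point): fixed point on the nipple's axis 22 mm below the tip, axes as nipple_tip: where the centre of the coupler's mouth lies when fully home (collar all the way down).
- nipple_collar (a joint): travel of the sprung collar along the nipple's axis, in m: 0 up at rest, 0.008 on its stop. The coupler's rim pushes it down: resistance grows from 3 N to about 12 N near 3 mm, then it snaps over, dropping to about 5 N at the bottom. It never latches: let go, it springs back up.
- steel_block: bystander, loose: bare steel bench block, 60 x 60 x 22, lying flat (mm). Origin: on its underside.
- hammer: bystander, loose: bench hammer, 240 long, lying flat, handle to its -x (mm). Origin: on its underside.
- flat_file: bystander, loose: flat file with an orange handle, 230 long, 16 thick at the handle, lying along its x (mm). Origin: on its underside.
- jar: bystander, loose: small glass jar with black cap, 42 diameter, 45 high, standing (mm). Origin: on its underside.
- pliers: bystander, loose: pliers with red handles, 165 long, 12 thick, lying flat along their x (mm). Origin: on its underside.
- bench_pin: bystander, loose: stepped wooden bench pin, 120 x 45 x 22, lying flat (mm). Origin: on its underside.
- bur_tray: bystander, loose: open grey plastic tray, 120 x 90 x 30, wall 4 (mm). Origin: on its underside.
Mind the look-alikes: they are no part of the job. Several things look just like the coupler_rest: the one meant starts farthest from the robot's base.

How it is judged:
By the outcome, as a careful person would: the job done as asked, in the order asked, and still so for the second after the job is handed in, while the arm keeps its last pose, push and grip.
It also fails if it takes over 54 s, if anything falls off the work surface, if the arm or the gripper's body presses on something with over 40 N, if the wrist force passes 120 N, or if a joint passes its speed limit or range.

## Robot

A 7-joint arm with a two-finger parallel gripper is mounted at the origin on the work surface. World frame = base frame: x ahead of the robot, y to its left, z up, the work surface at z = 0. Lengths are in m, angles in rad, forces in N, time in s.
With the tool pointing down it reaches from about 0.4 to 0.9 m from the base axis. Payload 5.5 kg.
Tool frame: the origin (TCP) lies at the very end of the fingers, on their centre line; the grasp point (between the pads) lies 19 mm behind it; z points along the fingers, y is the line along which they close (so a half turn about z gives the same grasp; the last joint's range is limited). The gripper opens to 85 mm and grips with 20 to 120 N. Pads are 22 mm wide; open, the fingers measure 114 mm over their backs; the gripper's body (76 mm by 85 mm) begins 54 mm behind the grasp point. The pads swing forward as they close: fully open they stand 13 mm farther back than shut.
Start: joints at [1.486, 0.501, -0.427, 1.55, 0.221, 1.138, -0.21], TCP at [0.222, -0.611, 0.195] pointing down, gripper open.
Joint ranges: [-2.88, 2.88], [-0.31, 2.03], [-1.54, 1.56], [0.2, 2.42], [-1.41, 4.55], [0.19, 2.02], [-2.57, 2.57]. Speed limits (rad/s): [2.57, 2.57, 3.14, 3.14, 3.14, 3.14, 3.14].

## Interface

Orientations are given as a rotation vector (axis times angle).
In Python, from cell import manip gives the robot as it stands. The module is installed in compiled form; this text tells all that it offers.
- The arm moves only by the shell command python3 -m inch 'ROWS' [FORCE]. ROWS is a JSON object of lists of equal length, an entry for each row: "gripper": the finger opening in m, from 0 to 0.0854; "delta_pos": the shift along the world's x, y, z in m, a list of three; "turn": the turn, a rotation vector about the world's x, y, z in degrees, a list of three. A call has 1 to 8 rows; each row is the pose to reach, as a shift and turn from the pose commanded when the call began; what a row does not reach only later rows make up. A row lasts 1/8 s, in which the tool goes at most 62.5 mm and 10.7 degrees, less where a joint would pass 70% of its speed; a pose out of reach is approached as far as the arm can. A call with a gripper value outside its range is refused whole. The fingers move at their own pace and stop on an object; FORCE is the grip in N (left out, the last holds). Time passes only in rows, so rows that repeat a pose let the fingers close. It gives the time, the measured TCP pose, the force, the opening and the grip force at its end, in the units of the state.
- manip.read_state(): the state, without advancing time (a new reading comes with each control period).
- manip.get_image(name): name is "scene" or "top" or "wrist"; returns (picture, depth): 400x640x3 uint8, red, green, blue; 400x640 float32, m along the optical axis (not along the pixel's ray), 0 where there is no reading.
- manip.camera_params(name): a dict with "intrinsics" (3x3 intrinsics, pixels), "T" (4x4, takes a point from camera to world coordinates). Camera axes: x right, y down, z forward; pixel columns grow to the right and rows downward; lengths in m; the calibration is good to about 2 mm. The wrist camera is an equidistant fisheye: a pixel r from the principal point sees the ray r / f radians off the axis. A picture is of the moment at which its call begins: read the wrist's pose just before it. camera_params takes no time and is no camera call; for the wrist camera it gives the pose at the moment of the call.
- manip.finish_job(): hands the job in; it is judged then, once.
Trained networks look in the newest picture that a camera, given by its name, has taken for a name from the list of things; names that differ only in an ending like _2 or _b are one class to them, and where a whole thing is asked for, a point or a joint stands for the part that bears it (a point fixed in the world has none). Each returns a list of dicts, best first, with "score" (0 to 1); they miss things now and then, are a little off and sometimes report something else, mostly with a low value. They report only what shows in the picture. A call takes as long as a camera call. They do not tell look-alikes from the thing itself.
- manip.find_in(camera, thing): "xy" ([column, row] in pixels, amid what is visible of it).
- manip.regions_of(camera, thing): "region" (400x640 bool, what is visible of it) and "xy" ([column, row] in pixels, amid what is visible of it).
- manip.tip_of(camera, thing): "xy" ([column, row] in pixels: a listed point, or the origin of a listed thing).
The state is a dict: "t": time; "joints": joint angles; "qvel": joint speeds; "tau": joint torques, N m; "eef_pos": TCP position; "tcp_rot": TCP orientation; "wrist_force": force on the tool from outside, world axes, zero at the start; "moment": the same for the moment, N m; "gripper_width": finger opening in m; "grasp_force": force on a finger pad.
Only numpy, scipy, OpenCV 4.12 (cv2) and the standard library are available. Lean on these libraries where they do the work, as an engineer would, in place of code of your own. Each camera call takes 0.05 s, during which the arm holds its last target. There are 200 camera calls.

## Working session

There is one attempt and no reset: what is moved stays moved. The work goes in short steps, Python scripts to look and compute and a shell command to move; the robot and the scene stay as the last step left them, time stands still between calls to the robot, and variables do not carry over. Pictures are saved under pics/ and viewed, at most 10 in all, crops included, and the job is handed in when it is done.

```bash
mkdir -p pics
cat > h.py <<'E'
import numpy as np, cv2
from cell import manip
from scipy.spatial.transform import Rotation as R
def px2w(cam,xy,d=None,depth=None,z=None,P=None):
    P=P or manip.camera_params(cam);K=np.array(P["intrinsics"]);T=np.array(P["T"])
    u=(xy[0]-K[0,2])/K[0,0];v=(xy[1]-K[1,2])/K[1,1]
    if cam=="wrist":
        r=np.hypot(u,v);s=np.tan(r)/r if r>1e-9 else 1;u*=s;v*=s
    ray=np.array([u,v,1.])
    if z is not None:
        w=T[:3,:3]@ray; d=(z-T[2,3])/w[2]
    elif d is None: d=depth[int(round(xy[1])),int(round(xy[0]))]
    return T[:3,:3]@(ray*d)+T[:3,3]
def cloud(cam,depth,P=None):
    P=P or manip.camera_params(cam);K=np.array(P["intrinsics"]);T=np.array(P["T"])
    c,r=np.meshgrid(np.arange(640),np.arange(400));u=(c-K[0,2])/K[0,0];v=(r-K[1,2])/K[1,1]
    if cam=="wrist":
        q=np.hypot(u,v)+1e-9;s=np.tan(q)/q;u=u*s;v=v*s
    p=np.stack([u,v,np.ones_like(u)],-1)*depth[...,None]
    return p@T[:3,:3].T+T[:3,3]
E
python3 - <<'E'
from h import *
print(manip.read_state())
for c in("top","scene"):
    im,d=manip.get_image(c);cv2.imwrite(f"pics/{c}0.png",im[...,::-1]);np.savez(f"{c}0.npz",im=im,d=d)
    print(c,np.round(manip.camera_params(c)["T"],3).tolist())
    for n in("switch_box","stop_button_top","start_button","coupler","coupler_rest","spindle_bearing","nipple_tip"):
        for o in (manip.tip_of if n!="start_button" else manip.find_in)(c,n)[:4]: print(n,np.round(o["xy"],1),round(o["score"],2),np.round(px2w(c,o["xy"],depth=d),3))
E
```

```text
{'t': 0.0, 'joints': array([ 1.48622709,  0.50185529, -0.42676836,  1.55144416,  0.22079818,
        1.13829243, -0.21033215]), 'qvel': array([ 0.00062237, -0.00026075, -0.00162326, -0.00074415, -0.00223094,
        0.0007738 , -0.00029536]), 'tau': array([ 4.34217181e-04, -5.69520307e+01, -5.81561744e+00, -2.80940831e+01,
        1.07433001e-02,  1.20619804e-02,  7.86397294e-06]), 'eef_pos': array([ 0.22121029, -0.61039287,  0.19415515]), 'tcp_rot': array([-3.09232090e+00, -5.43193915e-01,  4.33424292e-04]), 'wrist_force': array([-0.77368929, -1.1712739 , -0.11202534]), 'moment': array([ 0.04017543,  0.01093123, -0.01936251]), 'grasp_force': 0.0, 'gripper_width': 0.08529457807273175}
top [[0.028, -0.997, 0.073, 0.338], [-1.0, -0.028, 0.008, -0.02], [-0.006, -0.073, -0.997, 1.577], [0.0, 0.0, 0.0, 1.0]]
switch_box [388.5 194.7] 0.84 [ 0.471 -0.256  0.056]
switch_box [391.3 202. ] 0.72 [ 0.443 -0.266  0.065]
stop_button_top [387.9 200.7] 0.65 [ 0.448 -0.253  0.065]
coupler [260.4 184.6] 0.65 [0.493 0.221 0.085]
coupler_rest [242.5 271.1] 0.81 [0.166 0.29  0.001]
coupler_rest [260.9 18
[... 349 characters left out ...]
.0, 0.0, 1.0]]
switch_box [272.3 206.6] 0.57 [ 0.501 -0.24   0.028]
stop_button_top [323.1 230.2] 0.45 [0.61  0.062 0.109]
stop_button_top [275.8 190.6] 0.44 [ 0.455 -0.259  0.067]
start_button [441.8 319.5] 0.56 [0.643 0.455 0.005]
coupler [390.9 255.9] 0.79 [0.502 0.237 0.019]
coupler_rest [389.4 255.6] 0.97 [0.505 0.233 0.02 ]
coupler_rest [449.1 217.9] 0.85 [0.204 0.31  0.02 ]
coupler_rest [317.1 208.2] 0.67 [ 0.406 -0.11   0.018]
coupler_rest [380.6 226.9] 0.55 [0.386 0.139 0.021]
spindle_bearing [316.4 261.2] 0.61 [0.659 0.071 0.029]
nipple_tip [328.1 223.4] 0.52 [ 0.446 -0.034  0.003]
nipple_tip [255.  187.5] 0.29 [ 0.426 -0.395  0.023]
nipple_tip [339.4 225.9] 0.2 [0.461 0.023 0.023]
```

Run:
```python
import cv2
a=cv2.imread("pics/top0.png")[110:310,190:460];cv2.imwrite("pics/t0c.png",cv2.resize(a,None,fx=2.9,fy=2.9,interpolation=cv2.INTER_CUBIC))
a=cv2.imread("pics/scene0.png")[150:350,210:480];cv2.imwrite("pics/s0c.png",cv2.resize(a,None,fx=2.9,fy=2.9,interpolation=cv2.INTER_CUBIC))
```

```text
(no output)
```

View pics/t0c.png

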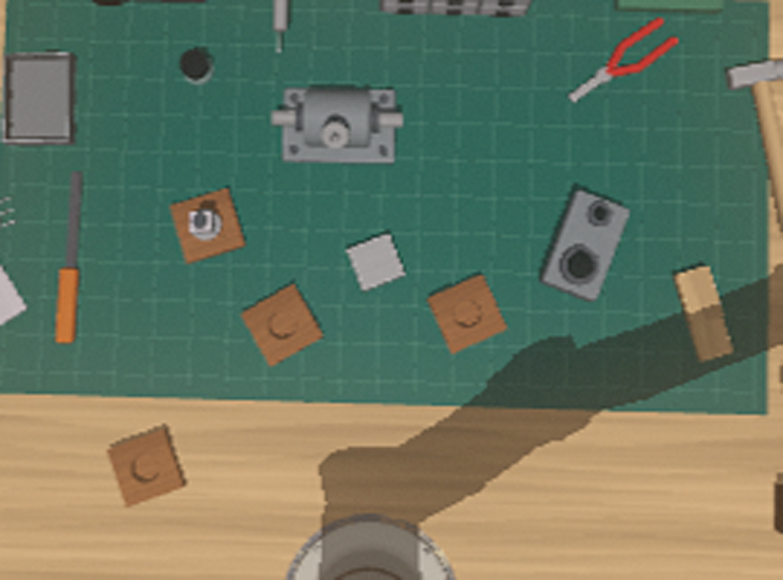

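View pics/s0c.png

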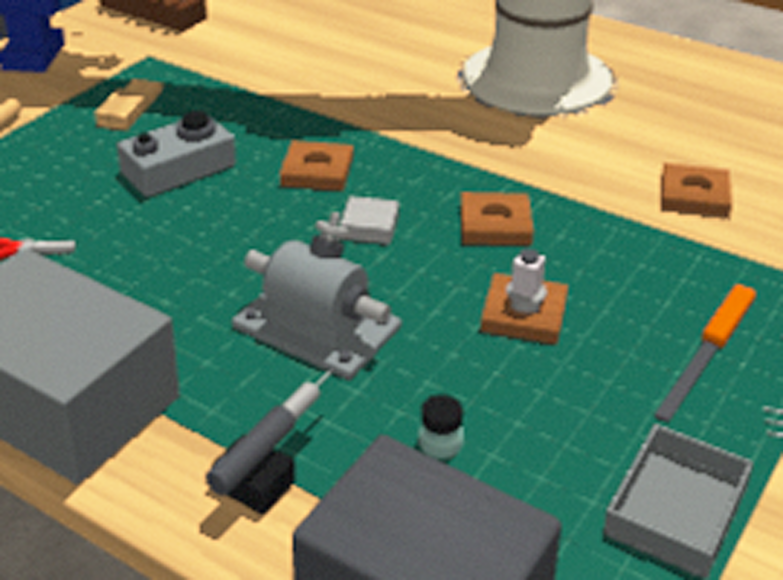

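Top crop (full-image pixels): the rests are at (261,188) with the coupler in it, and empty at (288,222), (351,218) and (241,271). The coupler's rest, at about (0.49, 0.22), is farthest from the base, so it fits. The stop button is the big black cap at (390,201) and the start button the small one at (396,183). The nipple leans toward the robot.

Run:
```python
from h import *
for c in("top","scene"):
    f=np.load(c+"0.npz");W=cloud(c,f["d"]);x,y,z=W[...,0],W[...,1],W[...,2]
    print(c,"table z",np.median(z[(abs(x-.5)<.05)&(abs(y+.1)<.05)&(z<.02)]))
    def rep(n,m):
        p=W[m];
        if len(p)<4: print(n,len(p));return
        r=cv2.minAreaRect((p[:,:2]*1000).astype(np.float32));print(n,len(p),"mean",np.round(p.mean(0),4),"rect",np.round(r[0],1),np.round(r[1],1),round(r[2],1))
    near=lambda a,b,r:(np.hypot(x-a,y-b)<r)
    rep("box",near(.47,-.26,.12)&(z>.035)&(z<.05))
    rep("btn",near(.45,-.26,.06)&(z>.06)&(z<.075))
    rep("start",near(.51,-.27,.04)&(z>.059)&(z<.075))
    rep("coup",near(.49,.22,.05)&(z>.06)&(z<.095))
    rep("couptop",near(.49,.22,.05)&(z>.075)&(z<.095))
    rep("rest",near(.49,.22,.07)&(z>.012)&(z<.024))
    rep("foot",near(.61,.05,.12)&(z>.006)&(z<.018))
    rep("bearing",near(.61,.05,.12)&(z>.03)&(z<.1))
    rep("nip",near(.59,.06,.08)&(z>.1))
    print("px",px2w(c,(390,201.4),z=.067),px2w(c,(396.2,183),z=.065),px2w(c,(261,187),z=.08)) if c=="top" else 0
```

```text
top table z 0.0008743576599001823
box 463 mean [ 0.478  -0.2711  0.0445] rect [ 475.4 -271.6] [ 75.4 130.1] 69.8
btn 83 mean [ 0.4483 -0.2622  0.0654] rect [ 465.7 -261.1] [82.7 44.8] 1.0
start 23 mean [ 0.513  -0.2855  0.0622] rect [ 512.7 -286.3] [21.4 26.6] 20.2
coup 52 mean [0.488  0.2268 0.0761] rect [488.5 227.5] [23.4 25.3] 2.3
couptop 31 mean [0.489  0.2273 0.0796] rect [488.7 227.4] [21.3 19.9] 74.2
rest 305 mean [0.4885 0.2268 0.0179] rect [489.5 228.1] [80.2 80.5] 18.6
foot 536 mean [0.6123 0.0548 0.0108] rect [613.9  53. ] [226.2 238.2] 33.1
bearing 494 mean [0.6298 0.0568 0.0785] rect [630.7  58.2] [ 71.5 166.5] 0.2
nip 80 mean [0.6011 0.0568 0.112 ] rect [602.5  56.4] [33.2 36.6] 70.3
px [ 0.44504233 -0.26046431  0.067     ] [ 0.51470177 -0.28280047  0.065     ] [0.48425524 0.2194829  0.08      ]
scene table z 0.0021357377571593616
box 318 mean [ 0.4929 -0.2576  0.0441] rect [ 478.6 -267. ] [ 79.5 132.1] 69.4
btn 48 mean [ 0.4513 -0.2561  0.0659] rect [ 451.7 -258.6] [36.5 40.4] 71.8
start 18 mean [ 0.5135 -0.2784  0.0629] rect [ 498.4 -275.8] [28.3 55.7] 80.5
coup 88 mean [0.4968 0.2342 0.0731] rect [494.2 232.3] [23.4 27.2] 8.6
couptop 38 mean [0.4938 0.2328 0.0791] rect [493.5 232.1] [21.9 23.7] 8.6
rest 360 mean [0.5013 0.2364 0.0188] rect [489.9 231.5] [88.7 80.2] 18.6
foot 556 mean [0.6534 0.0811 0.0124] rect [620.3  78.6] [168.6 216.6] 74.4
bearing 967 mean [0.6467 0.0723 0.0707] rect [634.1  61.6] [ 73.2 169.5] 3.1
nip 90 mean [0.6089 0.0629 0.1112] rect [606.   62.8] [29.5 39.1] 85.2
```

```bash
python3 -m inch '{"gripper":[0,0,0,0,0,0,0,0],"delta_pos":[[0.032,0.05,0],[0.065,0.1,0],[0.097,0.15,0],[0.13,0.2,-0.02],[0.162,0.25,-0.04],[0.195,0.3,-0.06],[0.227,0.349,-0.06],[0.227,0.349,-0.06]],"turn":[[0,0,0],[0,0,0],[0,0,0],[0,0,0],[0,0,0],[0,0,0],[0,0,0],[0,0,0]]}'
python3 - <<'E'
from h import *
P=manip.camera_params("wrist");im,d=manip.get_image("wrist");cv2.imwrite("pics/w1.png",im[...,::-1])
W=cloud("wrist",d,P);x,y,z=np.moveaxis(W,-1,0)
m=(np.hypot(x-.448,y+.261)<.03)&(z>.06)&(z<.072)
print(m.sum(),W[m].mean(0) if m.any() else 0)
for o in manip.tip_of("wrist","stop_button_top"):print(o["xy"],o["score"],px2w("wrist",o["xy"],z=.067,P=P))
s=manip.read_state();print(s["t"],s["eef_pos"],s["tcp_rot"])
E
```

```text
t: 1.8
eef_pos: [0.452, -0.2561, 0.1356]
tcp_rot: [-3.09, -0.559, -0.004]
wrist_force: [0.0, 0.2, -1.0]
gripper_width: -0.0
grasp_force: 0.0
1216 [ 0.45022685 -0.25700092  0.06725308]
[318.6, 207.4] 0.98 [ 0.44795746 -0.25846901  0.067     ]
1.9 [ 0.44893598 -0.26175249  0.13537474] [ 3.09310415e+00  5.46765915e-01 -5.38548210e-05]
```

View pics/w1.png

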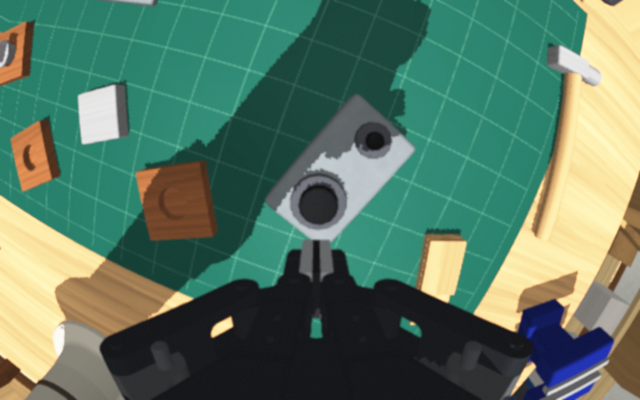

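The wrist view shows the stop button at (320,203), just ahead of the closed fingertips, and the start button at (374,140), clear of the fingers. I'll press next.

```bash
python3 -m inch '{"gripper":[0,0,0,0,0],"delta_pos":[[0,0.001,-0.045],[0,0.001,-0.064],[0,0.001,-0.072],[0,0.001,-0.075],[0,0.001,-0.075]],"turn":[[0,0,0],[0,0,0],[0,0,0],[0,0,0],[0,0,0]]}'
```

```text
t: 2.52
eef_pos: [0.4491, -0.2616, 0.0609]
tcp_rot: [3.093, 0.543, 0.001]
wrist_force: [-0.4, -1.0, 0.6]
gripper_width: 0.0003
grasp_force: 0.0
```

```bash
python3 -m inch '{"gripper":[0,0],"delta_pos":[[0,0,-0.003],[0,0,-0.003]],"turn":[[0,0,0],[0,0,0]]}'
python3 - <<'E'
from h import *
P=manip.camera_params("wrist");im,d=manip.get_image("wrist");cv2.imwrite("pics/w2.png",cv2.resize(im[120:300,200:440,::-1],None,fx=3,fy=3))
W=cloud("wrist",d,P);x,y,z=np.moveaxis(W,-1,0)
for a in np.arange(.04,.075,.002):
  m=(np.hypot(x-.448,y+.261)<.02)&(z>a)&(z<=a+.002);print(round(a,3),m.sum(),end="; ")
s=manip.read_state();print(s["eef_pos"],s["wrist_force"])
E
```

```text
t: 2.78
eef_pos: [0.4487, -0.2612, 0.0575]
tcp_rot: [3.094, 0.544, 0.0]
wrist_force: [-0.7, -0.5, 0.9]
gripper_width: -0.0
grasp_force: 0.0
0.04 0; 0.042 0; 0.044 0; 0.046 0; 0.048 0; 0.05 0; 0.052 0; 0.054 1; 0.056 332; 0.058 173; 0.06 45; 0.062 53; 0.064 110; 0.066 1129; 0.068 406; 0.07 0; 0.072 0; 0.074 0; [ 0.44871014 -0.26115437  0.0574854 ] [ 0.29015293  0.10621366 -0.26716908]
```

View pics/w2.png

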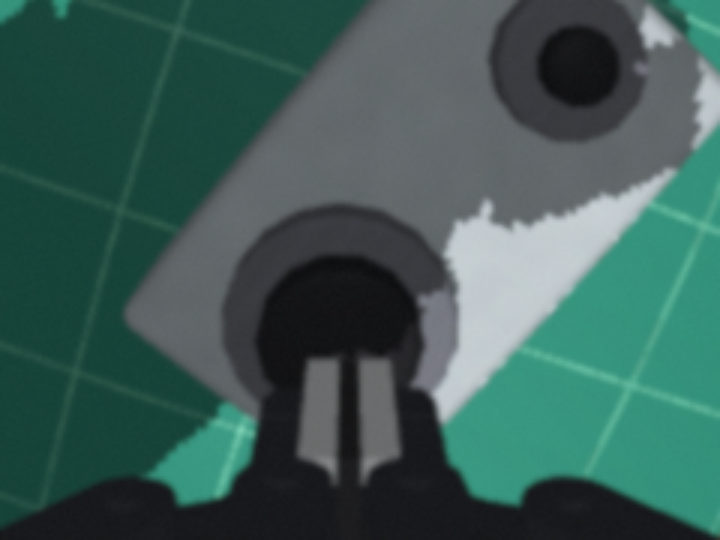

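Run:
```python
from h import *
P=manip.camera_params("wrist");T=np.array(P["T"]);K=np.array(P["intrinsics"])
s=[manip.read_state() for _ in range(3)]
for q in s: print(q["t"],q["eef_pos"],q["wrist_force"],q["tcp_rot"])
im,d=manip.get_image("wrist");W=cloud("wrist",d,P);x,y,z=np.moveaxis(W,-1,0)
def proj(p):
    c=T[:3,:3].T@(p-T[:3,3]);r=np.hypot(c[0],c[1]);t=np.arctan2(r,c[2]);return K[0,2]+K[0,0]*t*c[0]/r,K[1,2]+K[1,1]*t*c[1]/r,c[2]
t=s[-1]["eef_pos"];Rm=R.from_rotvec(s[-1]["tcp_rot"]).as_matrix();print("tcp px",proj(t),"zaxis",Rm[:,2],"cam in tool",Rm.T@(T[:3,3]-t))
print("cap expected px",proj(np.array([.4475,-.261,.067])),proj(np.array([.4475,-.261,.061])))
for r in range(190,275,5): print(r,[(np.round(W[r,c]*1000).astype(int).tolist(),round(float(d[r,c]),3)) for c in(300,313,322)])
b=np.where((im[...,:3].max(-1)<40)&(np.hypot(x-.448,y+.261)<.03)&(z>.05)&(z<.075));print(W[b].mean(0),W[b].min(0),W[b].max(0))
```

```text
2.825 [ 0.44871014 -0.26115437  0.0574854 ] [ 0.29015293  0.10621366 -0.26716908] [3.09380011e+00 5.43637855e-01 4.36194310e-04]
2.825 [ 0.44871014 -0.26115437  0.0574854 ] [ 0.29015293  0.10621366 -0.26716908] [3.09380011e+00 5.43637855e-01 4.36194310e-04]
2.825 [ 0.44871014 -0.26115437  0.0574854 ] [ 0.29015293  0.10621366 -0.26716908] [3.09380011e+00 5.43637855e-01 4.36194310e-04]
tcp px (np.float64(318.20282669336024), np.float64(231.8076321777158), np.float64(0.19162577808585107)) zaxis [ 3.41379430e-04 -3.38039649e-04 -9.99999885e-01] cam in tool [ 0.06990232 -0.00146957 -0.17938457]
cap expected px (np.float64(317.3644796185217), np.float64(239.31631034435065), np.float64(0.18276238691573599)) (np.float64(317.32203880597905), np.float64(235.54021481226832), np.float64(0.18853727761902425))
190 [([468, -242, 50], 0.192), ([472, -249, 56], 0.185), ([473, -255, 52], 0.19)]
195 [([467, -243, 58], 0.185), ([470, -250, 57], 0.185), ([472, -255, 58], 0.185)]
200 [([464, -244, 58], 0.185), ([467, -251, 58], 0.185), ([469, -256, 58], 0.186)]
205 [([461, -245, 58], 0.186), ([464, -252, 
[... 542 characters left out ...]
 -251, 67], 0.183), ([459, -254, 99], 0.148), ([461, -258, 100], 0.148)]
245 [([441, -252, 68], 0.182), ([459, -254, 105], 0.143), ([461, -258, 106], 0.141)]
250 [([453, -250, 102], 0.147), ([459, -254, 111], 0.137), ([460, -258, 110], 0.137)]
255 [([453, -250, 107], 0.142), ([459, -255, 116], 0.132), ([460, -258, 116], 0.133)]
260 [([454, -250, 113], 0.136), ([459, -254, 121], 0.127), ([461, -258, 121], 0.127)]
265 [([458, -250, 126], 0.122), ([459, -255, 126], 0.123), ([460, -258, 125], 0.123)]
270 [([458, -250, 130], 0.118), ([459, -255, 129], 0.12), ([461, -258, 130], 0.118)]
[ 0.45454694 -0.25441008  0.06688079] [ 0.43326787 -0.27297682  0.05737674] [ 0.4658525  -0.2410429   0.06981283]
```

The depth data puts the fingertips about 35 mm above the reported TCP. The cap is still at z = 0.067 and there is no contact force. I'll descend carefully, watching the force.

```bash
python3 -m inch '{"gripper":[0,0,0],"delta_pos":[[0,0.001,-0.01],[0,0.001,-0.018],[0,0.001,-0.022]],"turn":[[0,0,0],[0,0,0],[0,0,0]]}'; python3 -m inch '{"gripper":[0,0],"delta_pos":[[0,0,-0.004],[0,0,-0.005]],"turn":[[0,0,0],[0,0,0]]}'
python3 - <<'E'
from h import *
P=manip.camera_params("wrist");im,d=manip.get_image("wrist");W=cloud("wrist",d,P);x,y,z=np.moveaxis(W,-1,0)
for r in range(190,275,5): print(r,[(np.round(W[r,c]*1000).astype(int).tolist(),round(float(d[r,c]),3)) for c in(300,313,322)])
print(manip.read_state())
E
```

```text
t: 3.25
eef_pos: [0.448, -0.2597, 0.0342]
tcp_rot: [-3.093, -0.544, 0.002]
wrist_force: [-0.6, 0.2, -0.7]
gripper_width: -0.0003
grasp_force: 0.0
t: 3.5
eef_pos: [0.4485, -0.2599, 0.03]
tcp_rot: [-3.094, -0.544, 0.001]
wrist_force: [-1.4, 0.2, 2.2]
gripper_width: -0.0002
grasp_force: 1.0
190 [([474, -240, 46], 0.168), ([476, -247, 45], 0.169), ([477, -251, 45], 0.169)]
195 [([471, -241, 46], 0.169), ([473, -248, 46], 0.169), ([475, -252, 46], 0.169)]
200 [([468, -242, 45], 0.171), ([472, -248, 50], 0.166), ([473, -253, 48], 0.168)]
205 [([468, -242, 55], 0.161), ([471, -249, 57], 0.159), ([473, -253, 58], 0.158)]
210 [([467, -243, 58], 0.158), ([469, -249, 57], 0.159), ([470, -254, 57], 0.159)]
215 [([464, -244, 59], 0.158), ([467, -250, 58], 0.159), ([468, -255, 57], 0.16)]
220 [([462, -245, 58], 0.16), ([464, -251, 58], 0.16), ([465, -256, 57], 0.161)]
225 [([460, -246, 61], 0.158), ([464, -251, 65], 0.153), ([465, -256, 64], 0.154)]
230 [([459, -246, 66], 0.153), ([462, -252, 66], 0.153), ([463, -256, 67], 0.152)]
235 [([457, -247, 66], 0.154), ([459, -253, 67], 0.153), ([461, -25
[... 610 characters left out ...]
5, 'joints': array([ 0.88288212,  0.52358732, -0.50353725,  1.99724843,  0.37791932,
        0.71253827, -1.0771199 ]), 'qvel': array([ 0.00132305, -0.00492327, -0.00424544,  0.00049253, -0.00063805,
        0.00409948,  0.00245402]), 'tau': array([-3.79719095e-04, -4.72546721e+01, -6.27308831e+00, -1.94222492e+01,
        1.15643120e-01, -3.16141862e-01, -4.27889128e-03]), 'eef_pos': array([ 0.4484572 , -0.25994169,  0.03007912]), 'tcp_rot': array([-3.09394440e+00, -5.43664120e-01,  4.63147649e-04]), 'wrist_force': array([-0.90698604,  0.82667811,  1.92293264]), 'moment': array([0.0931551 , 0.21552426, 0.02072519]), 'grasp_force': 0.929266344755888, 'gripper_width': -0.00025000145944580727}
```

Contact: the true fingertips are about 37 mm above the reported TCP. I'll press down the full travel and release.

```bash
python3 -m inch '{"gripper":[0,0,0,0],"delta_pos":[[0,0,-0.004],[0,0,-0.007],[0,0,-0.008],[0,0,-0.008]],"turn":[[0,0,0],[0,0,0],[0,0,0],[0,0,0]]}'
python3 - <<'E'
from h import *
P=manip.camera_params("wrist");im,d=manip.get_image("wrist");W=cloud("wrist",d,P);x,y,z=np.moveaxis(W,-1,0)
print([np.round(W[r,c]*1000).astype(int).tolist() for r in(215,220,225,230,235,240) for c in (300,308)],manip.read_state()["wrist_force"])
E
```

```text
t: 4.05
eef_pos: [0.4488, -0.2603, 0.0246]
tcp_rot: [3.092, 0.544, -0.001]
wrist_force: [-8.2, 4.3, 28.3]
gripper_width: 0.0001
grasp_force: 13.8
[[466, -244, 58], [468, -248, 58], [464, -245, 57], [465, -249, 57], [461, -246, 59], [463, -249, 59], [460, -246, 61], [461, -250, 61], [458, -247, 62], [459, -251, 61], [455, -248, 62], [459, -251, 67]] [-7.92619545  4.29711988 27.49385485]
```

```bash
python3 -m inch '{"gripper":[0,0,0,0],"delta_pos":[[0,0,0.01],[0,0,0.06],[0,0,0.12],[0,0,0.12]],"turn":[[0,0,0],[0,0,0],[0,0,0],[0,0,0]]}'
python3 - <<'E'
from h import *
P=manip.camera_params("wrist");im,d=manip.get_image("wrist");W=cloud("wrist",d,P);x,y,z=np.moveaxis(W,-1,0)
m=(np.hypot(x-.448,y+.26)<.014);print(m.sum(),np.median(z[m]),manip.read_state()["wrist_force"])
E
python3 -m inch '{"gripper":[0.085,0.085,0.085,0.085,0.085,0.085,0.085,0.085],"delta_pos":[[0.002,0.062,0.01],[0.005,0.123,0.02],[0.01,0.184,0.03],[0.015,0.245,0.03],[0.02,0.306,0.03],[0.025,0.367,0.03],[0.03,0.428,0.03],[0.03,0.475,0.03]],"turn":[[0,0,0],[0,0,0],[0,0,0],[0,0,0],[0,0,0],[0,0,0],[0,0,0],[0,0,0]]}'
python3 - <<'E'
from h import *
P=manip.camera_params("wrist");im,d=manip.get_image("wrist");cv2.imwrite("pics/w3.png",im[...,::-1]);np.savez("w3.npz",im=im,d=d,T=P["T"],K=P["intrinsics"])
W=cloud("wrist",d,P);x,y,z=np.moveaxis(W,-1,0)
near=np.hypot(x-.49,y-.229)<.06
for a,b in((.074,.09),(.03,.074),(.012,.024)):
    p=W[near&(z>a)&(z<b)]
    if len(p)>5:
        r=cv2.minAreaRect((p[:,:2]*1000).astype(np.float32));print(a,len(p),p.mean(0),r,p[:,2].max())
s=manip.read_state();print(s["eef_pos"],s["tcp_rot"],s["joints"])
E
```

```text
t: 4.6
eef_pos: [0.4523, -0.262, 0.1469]
tcp_rot: [3.087, 0.542, 0.011]
wrist_force: [1.1, -0.1, -0.5]
gripper_width: 0.0005
grasp_force: 0.0
2081 0.22096075178392294 [-0.44011646  0.36808099 -0.91072616]
t: 5.65
eef_pos: [0.4777, 0.2173, 0.1708]
tcp_rot: [-3.093, -0.546, 0.003]
wrist_force: [0.4, -0.9, 0.5]
gripper_width: 0.085
grasp_force: 0.0
0.074 661 [0.49182762 0.23279582 0.07804928] ((491.33880615234375, 232.42208862304688), (25.95098876953125, 25.98860740661621), 2.6024510860443115) 0.08284965270329547
0.03 667 [0.49836965 0.23411975 0.04605175] ((494.5965576171875, 233.2098388671875), (33.838233947753906, 42.15260314941406), 8.852300643920898) 0.07399984037724155
0.012 3988 [0.49327554 0.23295303 0.01871458] ((490.9261779785156, 232.727294921875), (79.72652435302734, 80.98828887939453), 19.413869857788086) 0.021204191148158524
[0.47628849 0.22489684 0.17158089] [-3.08572472e+00 -5.55114591e-01 -6.22490305e-05] [ 0.18150732  0.38238416 -0.81862281  1.87594707  0.31897942  1.01814521
 -1.9853924 ]
```

View pics/w3.png

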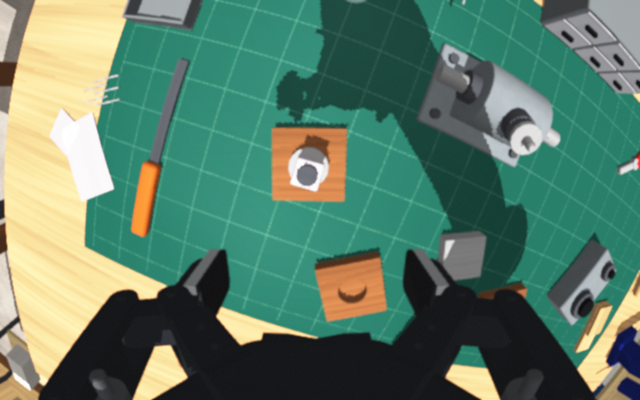

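Coupler at (307,172), in the rest at (310,163). The empty look-alike is at (350,285), nearer the base. I'll check the grip's yaw in an enlarged crop, and the stop button's release in the scene camera.

Run:
```python
from h import *
f=np.load("w3.npz");P=dict(T=f["T"],intrinsics=f["K"]);W=cloud("wrist",f["d"],P);x,y,z=np.moveaxis(W,-1,0)
cv2.imwrite("pics/w3c.png",cv2.resize(f["im"][115:215,250:370,::-1],None,fx=6,fy=6,interpolation=cv2.INTER_CUBIC))
near=np.hypot(x-.491,y-.2325)<.03
for a,b in((.068,.0775),(.0705,.0775),(.078,.086),(.04,.068),(.026,.033)):
    p=W[near&(z>a)&(z<b)];r=cv2.minAreaRect((p[:,:2]*1000).astype(np.float32));print(a,len(p),p.mean(0),r)
im,d=manip.get_image("scene");S=cloud("scene",d);m=(np.hypot(S[...,0]-.4475,S[...,1]+.26)<.013)&(S[...,2]>.05);print("btn z",np.median(S[m][:,2]),m.sum())
f0=np.load("scene0.npz");S=cloud("scene",f0["d"]);m=(np.hypot(S[...,0]-.4475,S[...,1]+.26)<.013)&(S[...,2]>.05);print("btn z0",np.median(S[m][:,2]),m.sum())
```

```text
0.068 437 [0.49302039 0.2328814  0.07420893] ((491.04852294921875, 232.7021484375), (27.04897689819336, 26.426401138305664), 3.1156623363494873)
0.0705 426 [0.49273609 0.23289984 0.07433705] ((491.03302001953125, 232.70130920410156), (27.01797103881836, 26.426401138305664), 3.1156623363494873)
0.078 370 [0.49158814 0.23268694 0.080567  ] ((491.8693542480469, 232.63748168945312), (19.05083465576172, 17.84358024597168), 20.152231216430664)
0.04 97 [0.50396154 0.23348597 0.05459432] ((503.7191162109375, 233.92111206054688), (2.037271738052368, 25.247568130493164), 6.1048502922058105)
0.026 11 [0.50232749 0.23465385 0.03237364] ((499.0213317871094, 232.78160095214844), (25.16848373413086, 38.52180480957031), 0.7547769546508789)
btn z 0.06874522721389348 18
btn z0 0.06767504035326677 20
```

View pics/w3c.png

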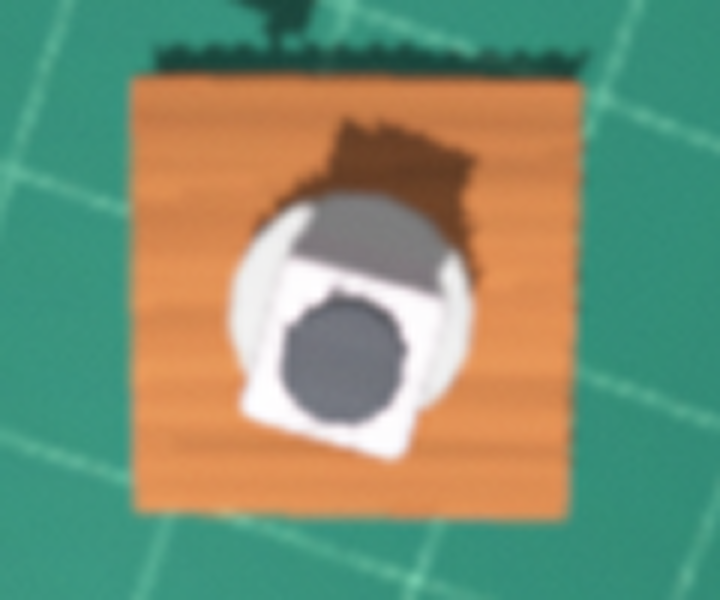

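The crop shows the coupler's square grip turned about 16° relative to the rest, so world yaw is about 3–4°. The stop button has come back up. I'll align above the coupler.

```bash
python3 -c "
from h import *
print(manip.read_state()['eef_pos'],manip.read_state()['t'])"
python3 -m inch '{"gripper":[0.085,0.085,0.085],"delta_pos":[[0.007,0.004,0],[0.014,0.008,0],[0.014,0.008,0]],"turn":[[0,0,-9],[0,0,-17],[0,0,-17]]}'
python3 - <<'E'
from h import *
manip.get_image("top")
P=manip.camera_params("wrist");im,d=manip.get_image("wrist");W=cloud("wrist",d,P);x,y,z=np.moveaxis(W,-1,0)
near=np.hypot(x-.491,y-.2325)<.03;p=W[near&(z>.0705)&(z<.086)];print(p.mean(0),cv2.minAreaRect((p[:,:2]*1000).astype(np.float32)))
s=manip.read_state();print(s["t"],s["eef_pos"],R.from_rotvec(s["tcp_rot"]).as_matrix().round(3).tolist())
E
```

```text
[0.47631067 0.22177242 0.17130163] 5.75
t: 6.12
eef_pos: [0.4922, 0.2222, 0.1709]
tcp_rot: [3.14, 0.082, -0.003]
wrist_force: [0.3, 0.4, 0.5]
gripper_width: 0.0851
grasp_force: 0.0
[0.49282105 0.23237374 0.0774524 ] ((491.8480529785156, 232.55995178222656), (24.892324447631836, 25.226806640625), 3.40145206451416)
6.225 [0.49183789 0.22213107 0.17123669] [[0.999, 0.054, -0.002], [0.054, -0.999, -0.001], [-0.002, 0.001, -1.0]]
```

```bash
python3 -m inch '{"gripper":[0.085,0.085,0.085,0.085,0.085],"delta_pos":[[0,0.0105,-0.02],[0,0.0105,-0.07],[0,0.0105,-0.12],[0,0.0105,-0.14],[0,0.0105,-0.14]],"turn":[[0,0,0],[0,0,0],[0,0,0],[0,0,0],[0,0,0]]}'
python3 - <<'E'
from h import *
P=manip.camera_params("wrist");im,d=manip.get_image("wrist");cv2.imwrite("pics/w4.png",im[...,::-1]);W=cloud("wrist",d,P);x,y,z=np.moveaxis(W,-1,0)
near=np.hypot(x-.491,y-.2325)<.03;p=W[near&(z>.0705)&(z<.088)];print(p.mean(0),p[:,2].max(),cv2.minAreaRect((p[:,:2]*1000).astype(np.float32)))
s=manip.read_state();print(s["t"],s["eef_pos"],s["wrist_force"])
E
```

```text
t: 6.85
eef_pos: [0.4915, 0.2329, 0.0313]
tcp_rot: [3.14, 0.082, -0.004]
wrist_force: [0.1, -0.1, 0.5]
gripper_width: 0.085
grasp_force: 0.0
[0.49423269 0.23273734 0.07736637] 0.08241937175062419 ((491.6282958984375, 232.61297607421875), (26.698740005493164, 26.3577823638916), 3.104336977005005)
6.9 [0.4927885  0.23374364 0.03276048] [0.1614069  0.85894461 0.58857648]
```

View pics/w4.png

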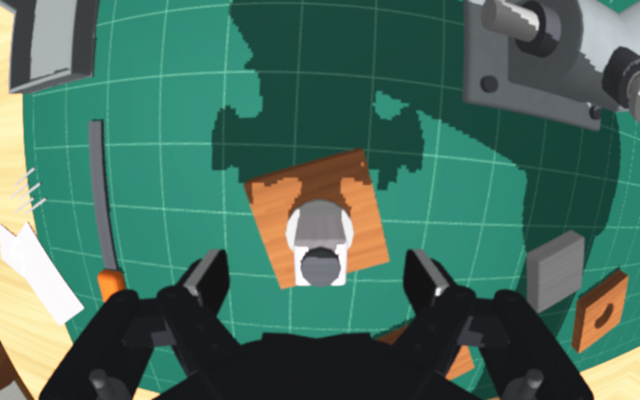

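The coupler at (320,262) sits centred and square between the fingertips at (210,270) and (428,270). I'll descend and grip.

```bash
python3 -m inch '{"gripper":[0.085,0.085,0.085,0.02,0.02,0.02,0.02,0.02],"delta_pos":[[0,-0.001,-0.013],[0,-0.001,-0.026],[0,-0.001,-0.026],[0,-0.001,-0.026],[0,-0.001,-0.026],[0,-0.001,-0.026],[0,-0.001,-0.026],[0,-0.001,-0.026]],"turn":[[0,0,0],[0,0,0],[0,0,0],[0,0,0],[0,0,0],[0,0,0],[0,0,0],[0,0,0]]}' 40
python3 -m inch '{"gripper":[0.02,0.02,0.02],"delta_pos":[[0,0,0],[0,0,0],[0,0,0]],"turn":[[0,0,0],[0,0,0],[0,0,0]]}' 100
```

```text
t: 7.9
eef_pos: [0.4928, 0.2325, 0.0065]
tcp_rot: [-3.141, -0.08, -0.001]
wrist_force: [-0.0, -0.3, 3.0]
gripper_width: 0.0254
grasp_force: 45.0
t: 8.28
eef_pos: [0.4929, 0.2325, 0.0066]
tcp_rot: [3.141, 0.08, 0.001]
wrist_force: [-0.3, -1.3, 5.0]
gripper_width: 0.0246
grasp_force: 97.8
```

```bash
python3 -m inch '{"gripper":[0.02,0.02,0.02,0.02,0.02,0.02,0.02,0.02],"delta_pos":[[0,0,0.02],[0,0,0.06],[0,0,0.12],[0,-0.02,0.17],[0,-0.07,0.19],[0,-0.13,0.19],[0,-0.17,0.19],[0,-0.17,0.19]],"turn":[[0,0,0],[0,0,0],[0,0,0],[0,0,0],[0,0,0],[0,0,0],[0,0,0],[0,0,0]]}'
python3 -m inch '{"gripper":[0.02,0.02],"delta_pos":[[0,0,0],[0,0,0]],"turn":[[0,0,0],[0,0,0]]}'
python3 - <<'E'
from h import *
P=manip.camera_params("wrist");im,d=manip.get_image("wrist");cv2.imwrite("pics/w5.png",im[...,::-1]);np.savez("w5.npz",im=im,d=d,T=P["T"],K=P["intrinsics"])
s=manip.read_state();print(s["eef_pos"],s["tcp_rot"],s["joints"],s["gripper_width"])
for o in manip.tip_of("wrist","nipple_tip")+manip.tip_of("wrist","nipple_home"):print(o["xy"],o["score"],px2w("wrist",o["xy"],depth=d,P=P),px2w("wrist",o["xy"],z=.1234,P=P))
for n in("w3","w5"):
    f=np.load(n+".npz");W=cloud("wrist",f["d"],dict(T=f["T"],intrinsics=f["K"]));x,y,z=np.moveaxis(W,-1,0)
    def rep(l,m):
        p=W[m];r=cv2.minAreaRect((p[:,:2]*1000).astype(np.float32));print(n,l,len(p),p.mean(0).round(4),np.round(r[0],1),np.round(r[1],1),round(r[2],1))
    b=(abs(x-.62)<.08)&(abs(y-.06)<.1)
    rep("foot",b&(z>.008)&(z<.016)); rep("shaft",b&(z>.055)&(z<.07)); rep("col",b&(z>.098)&(z<.13)); rep("tip",b&(z>.115)&(z<.13))
E
```

```text
t: 9.28
eef_pos: [0.4922, 0.0579, 0.1966]
tcp_rot: [3.139, 0.07, -0.001]
wrist_force: [0.3, 0.6, -1.5]
gripper_width: 0.0243
grasp_force: 98.5
t: 9.52
eef_pos: [0.4924, 0.0641, 0.1965]
tcp_rot: [-3.14, -0.084, -0.001]
wrist_force: [0.4, 0.4, -3.1]
gripper_width: 0.0245
grasp_force: 98.5
[0.49239926 0.06405269 0.19638951] [-3.13988047e+00 -8.45349239e-02 -1.89101206e-04] [ 0.45299741  0.26427656 -0.73480877  1.91941788  0.20471876  1.03310377
 -1.88712703] 0.024556256069659152
[330.8, 80.7] 0.79 [0.59184132 0.05947011 0.12310969] [0.59180658 0.05948159 0.1234    ]
[64.4, 63.5] 0.54 [0.65322642 0.45597326 0.00585405] [0.62411921 0.33321332 0.1234    ]
[330.3, 67.4] 0.65 [0.60417154 0.0602044  0.11515773] [0.60282553 0.0604973  0.1234    ]
w3 foot 3063 [0.613  0.0911 0.0124] [632.   62.7] [100.6 149.8] 0.9
w3 shaft 1557 [0.624  0.0962 0.0634] [631.1  61.4] [172.3  71.3] 89.7
w3 col 1086 [0.6039 0.0661 0.1112] [604.7  64.2] [40.2 33.2] 26.7
w3 tip 373 [0.6047 0.0635 0.1185] [605.7  63.1] [24.8 24.5] 50.6
w5 foot 3060 [0.6094 0.0647 0.0125] [631.5  61.7] [100.6 150.8] 0.5
w5 shaft 1513 [0.6253 0.0636 0.064 ] [631.6  61.8] [ 71.6 170.8] 1.0
w5 col 1415 [0.6035 0.0615 0.1122] [606.1  61.6] [41.3 33.5] 2.2
w5 tip 528 [0.6054 0.0616 0.1187] [605.5  61.6] [24.  25.1] 48.5
```

View pics/w5.png

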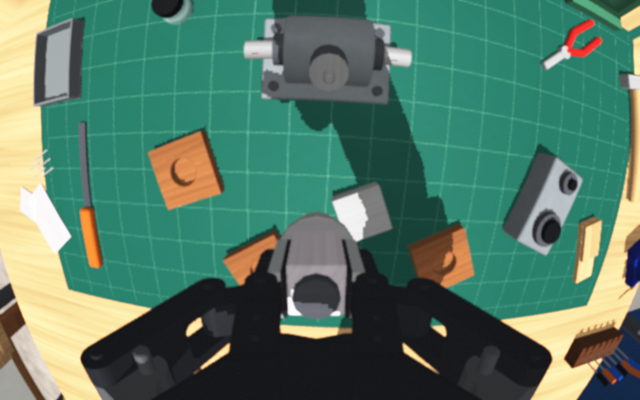

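Bearing at about (325,60), with the nipple tip at (331,78) aimed toward the camera. The coupler at (317,270) is held straight. I'll tilt by 30° and go to a standoff about 60 mm out on the axis, then look.

```bash
python3 -m inch '{"gripper":[0.02,0.02,0.02,0.02,0.02,0.02,0.02],"delta_pos":[[0,0,0],[0.01,0,0],[0.03,-0.003,0],[0.068,-0.003,-0.01],[0.068,-0.003,-0.02],[0.068,-0.003,-0.02],[0.068,-0.003,-0.02]],"turn":[[0,-8,0],[0,-17,0],[0,-25,0],[0,-30,0],[0,-30,0],[0,-30,0],[0,-30,0]]}'
cat > chk.py <<'E'
from h import *
import sys
s=manip.read_state();P=manip.camera_params("wrist");im,d=manip.get_image("wrist");n=sys.argv[1];np.savez(n+".npz",im=im,d=d,T=P["T"],K=P["intrinsics"]);cv2.imwrite(f"pics/{n}.png",im[...,::-1])
W=cloud("wrist",d,P);Rm=R.from_rotvec(s["tcp_rot"]).as_matrix();t=s["eef_pos"]
print(s["t"],t.round(4),"toolz",Rm[:,2].round(4),"F",s["wrist_force"].round(1),"w",round(s["gripper_width"],4))
ok=(d>0.02);Q=(W-t)@Rm   # tool frame
a=Q[...,2];near=ok&(np.hypot(Q[...,0],Q[...,1])<.03)
for l,lo,hi in(("captop",-.09,-.068),("grip",-.066,-.035),("flange",-.033,-.022),("nose",-.02,-.001)):
    p=Q[near&(a>lo)&(a<hi)]
    if len(p)>5:r=cv2.minAreaRect((p[:,:2]*1000).astype(np.float32));print(l,len(p),p.mean(0).round(4),"rect",np.round(r[0],1),np.round(r[1],1),round(r[2],1),"max",p.max(0).round(4),"zmin",p[:,2].min().round(4))
tip=np.array([.592,.0608,.1232]);u=np.array([-.5,-.006,.866]);c=np.array([.6315,.0617,.055])
e=t-tip;print("TCP rel tip: along",(e@u).round(4),"perp xz",(e@np.array([.866,0,.5])).round(4),"y",e[1].round(4))
# nipple points in the nipple frame about the assumed axis
v=W-tip;al=v@u;px=v@np.array([.866,0,.5]);py=v[...,1]
for l,lo,hi in(("collar top",-.017,-.011),("post",-.009,-.003),("tipface",-.002,.003)):
    m=ok&(al>lo)&(al<hi)&(np.hypot(px,py)<.025)
    if m.sum()>5:r=cv2.minAreaRect((np.c_[px[m],py[m]]*1000).astype(np.float32));print(l,m.sum(),"rect",np.round(r[0],1),np.round(r[1],1),"al",np.median(al[m]).round(4))
for o in manip.tip_of("wrist","nipple_tip")[:2]:print("net",o["xy"],round(o["score"],2),px2w("wrist",o["xy"],depth=d,P=P),px2w("wrist",o["xy"],z=.1234,P=P))
E
python3 chk.py w6
```

```text
t: 10.55
eef_pos: [0.5606, 0.0601, 0.1765]
tcp_rot: [3.021, 0.078, 0.809]
wrist_force: [-0.0, 0.5, -1.5]
gripper_width: 0.0245
grasp_force: 98.6
10.55 [0.5606 0.0601 0.1765] toolz [ 4.999e-01  5.000e-04 -8.661e-01] F [-0.   0.5 -1.5] w 0.0245
captop 4528 [ 0.0052 -0.0007 -0.0766] rect [1.1 0.2] [58.3 28.4] 89.8 max [ 0.0154  0.0294 -0.068 ] zmin -0.09
grip 2833 [ 0.0109 -0.0018 -0.0533] rect [ 6.5 -1.9] [52.2 12.7] 89.8 max [ 0.0129  0.0242 -0.035 ] zmin -0.066
flange 1066 [ 0.0136 -0.0015 -0.0277] rect [13.3 -1.4] [13.3 38.1] 0.4 max [ 0.02    0.0176 -0.0226] zmin -0.033
nose 50 [ 0.0126 -0.0015 -0.0029] rect [12.4 -0.8] [ 2.7 15.1] 3.6 max [ 0.0138  0.0066 -0.001 ] zmin -0.0052
TCP rel tip: along 0.0619 perp xz -0.0006 y -0.0007
collar top 981 rect [2.9 0.6] [29.9 32.6] al -0.0135
post 31 rect [2.  0.8] [8.5 9.7] al -0.004
tipface 86 rect [1.2 0.8] [8.5 8.5] al -0.0004
net [321.1, 205.2] 0.78 [0.59404643 0.05735798 0.10856296] [0.59043408 0.05781565 0.1234    ]
```

View pics/w6.png

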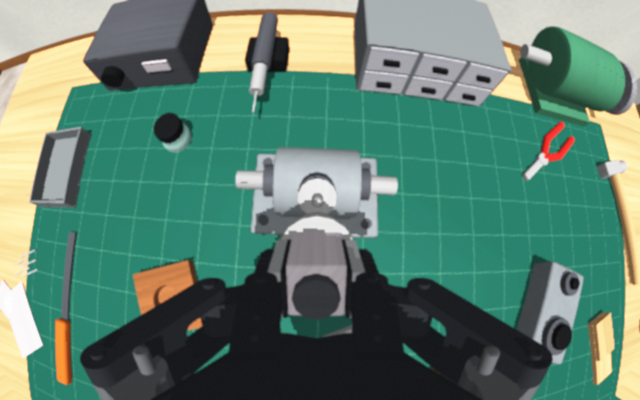

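The nipple at (317,198) lies just beyond the coupler mouth, in line laterally. The numbers ask for about +2.5 mm across the axis (in x-z) and 0 in y. I'll approach to about 18 mm and re-check.

```bash
python3 -m inch '{"gripper":[0.02,0.02,0.02,0.02,0.02],"delta_pos":[[0.002,0,0.001],[0.012,0,-0.016],[0.022,0,-0.034],[0.024,0,-0.037],[0.024,0,-0.037]],"turn":[[0,0,0],[0,0,0],[0,0,0],[0,0,0],[0,0,0]]}'
python3 chk.py w7; python3 -c "
import cv2
a=cv2.imread('pics/w7.png')[150:310,220:420];cv2.imwrite('pics/w7c.png',cv2.resize(a,None,fx=3.7,fy=3.7,interpolation=cv2.INTER_CUBIC))"
```

```text
t: 11.28
eef_pos: [0.5848, 0.0595, 0.1391]
tcp_rot: [3.021, 0.077, 0.809]
wrist_force: [-0.4, -0.1, -2.0]
gripper_width: 0.0246
grasp_force: 98.6
11.275 [0.5848 0.0595 0.1391] toolz [ 4.998e-01  1.000e-04 -8.661e-01] F [-0.4 -0.1 -2. ] w 0.0246
captop 4540 [ 0.0052 -0.0007 -0.0765] rect [1.2 0.3] [58.2 28.1] 89.4 max [ 0.0155  0.0294 -0.068 ] zmin -0.09
grip 2832 [ 0.0109 -0.0018 -0.0533] rect [ 7.6 -1.9] [52. 10.] 89.7 max [ 0.0127  0.0241 -0.035 ] zmin -0.066
flange 1065 [ 0.0136 -0.0015 -0.0277] rect [13.3 -1.5] [38.1 13.2] 89.8 max [ 0.0199  0.0176 -0.0226] zmin -0.033
nose 48 [ 0.0127 -0.0013 -0.0028] rect [12.7 -1.6] [13.8  2.1] 89.3 max [ 0.0137  0.0053 -0.001 ] zmin -0.005
TCP rel tip: along 0.0174 perp xz 0.0017 y -0.0013
collar top 805 rect [7.8 1.1] [19.8 33.3] al -0.0135
net [318.3, 223.9] 0.77 [0.58397403 0.0609253  0.17068932] [0.59248062 0.05976182 0.1234    ]
net [312.5, 203.7] 0.32 [0.60756799 0.06433512 0.11819139] [0.60628129 0.06434707 0.1234    ]
```

View pics/w7c.png

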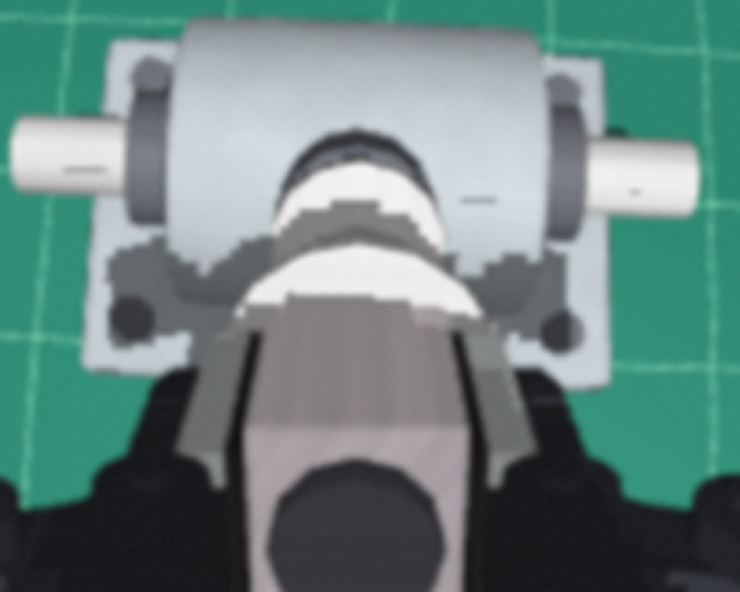

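The collar and the flange are both centred at column 358 of the crop, so the coupler is aligned laterally. I'll advance onto the nipple's tip and watch the force.

```bash
python3 -m inch '{"gripper":[0.02,0.02,0.02,0.02,0.02],"delta_pos":[[0.004,0.0005,-0.007],[0.008,0.0005,-0.0139],[0.01,0.0005,-0.0173],[0.012,0.0005,-0.0208],[0.012,0.0005,-0.0208]],"turn":[[0,0,0],[0,0,0],[0,0,0],[0,0,0],[0,0,0]]}' 115
python3 -c "
from h import *
manip.get_image('top');s=manip.read_state();print(s['eef_pos'],s['wrist_force'],s['moment'])"
```

```text
t: 12.0
eef_pos: [0.5967, 0.0601, 0.1188]
tcp_rot: [3.021, 0.078, 0.81]
wrist_force: [0.4, 1.1, -1.7]
gripper_width: 0.0248
grasp_force: 113.6
[0.59672347 0.06013297 0.11883757] [-0.75204072  1.12002933 -1.6771428 ] [0.05685437 0.76902565 0.02147895]
```

The mouth is about 7 mm over the tip with no side load. I'll push on.

```bash
python3 -m inch '{"gripper":[0.02,0.02,0.02,0.02],"delta_pos":[[0.0015,0,-0.0026],[0.003,0,-0.0052],[0.004,0,-0.0069],[0.004,0,-0.0069]],"turn":[[0,0,0],[0,0,0],[0,0,0],[0,0,0]]}'
python3 -m inch '{"gripper":[0.02,0.02,0.02,0.02,0.02],"delta_pos":[[0.001,0,-0.0017],[0.002,0,-0.0035],[0.003,0,-0.0052],[0.0035,0,-0.0061],[0.0035,0,-0.0061]],"turn":[[0,0,0],[0,0,0],[0,0,0],[0,0,0],[0,0,0]]}'; python3 chk.py w8
```

```text
t: 12.55
eef_pos: [0.6006, 0.0597, 0.1127]
tcp_rot: [3.022, 0.077, 0.805]
wrist_force: [-3.6, -0.2, 3.1]
gripper_width: 0.0245
grasp_force: 114.6
t: 13.18
eef_pos: [0.6037, 0.0598, 0.1081]
tcp_rot: [3.024, 0.078, 0.797]
wrist_force: [-5.0, 0.0, 0.4]
gripper_width: 0.0247
grasp_force: 114.7
13.175 [0.6037 0.0598 0.1081] toolz [ 4.929e-01 -6.000e-04 -8.701e-01] F [-5.   0.   0.4] w 0.0247
captop 4497 [ 0.0051 -0.0007 -0.0766] rect [1.1 0. ] [28.2 58. ] 0.3 max [ 0.0153  0.029  -0.068 ] zmin -0.09
grip 2819 [ 0.0109 -0.0018 -0.0534] rect [ 9.9 -1.9] [ 6. 52.] 0.0 max [ 0.0129  0.0241 -0.035 ] zmin -0.066
flange 1068 [ 0.0135 -0.0015 -0.0277] rect [13.3 -1.5] [38.  13.2] 89.9 max [ 0.0199  0.0176 -0.0225] zmin -0.0329
nose 47 [ 0.0126 -0.0015 -0.0027] rect [12.4 -0.8] [ 2.6 15.1] 2.5 max [ 0.0137  0.0066 -0.0011] zmin -0.0048
TCP rel tip: along -0.0189 perp xz 0.0026 y -0.001
collar top 31 rect [15.2  1.1] [ 2.1 13.8] al -0.0158
```

Past the snap, at about 4.6 N. I'll trim the 1 mm side offset and push onto the stop.

```bash
python3 -m inch '{"gripper":[0.02,0.02,0.02,0.02],"delta_pos":[[-0.0005,0,-0.0015],[0.0005,0,-0.003],[0.0008,0,-0.0037],[0.0008,0,-0.0037]],"turn":[[0,0,0],[0,0,0],[0,0,0],[0,0,0]]}'; python3 chk.py w9
```

```text
t: 13.78
eef_pos: [0.6049, 0.0598, 0.107]
tcp_rot: [3.024, 0.079, 0.795]
wrist_force: [-16.0, 0.3, 14.8]
gripper_width: 0.0248
grasp_force: 117.4
13.775 [0.6049 0.0598 0.107 ] toolz [ 0.4916 -0.001  -0.8708] F [-16.    0.3  14.8] w 0.0248
captop 4557 [ 0.0051 -0.0007 -0.0765] rect [1.1 0.1] [57.7 28.2] 89.8 max [ 0.0153  0.0289 -0.068 ] zmin -0.09
grip 2844 [ 0.0109 -0.0018 -0.0534] rect [10.  -1.8] [ 6.2 51.9] 0.0 max [ 0.0131  0.0241 -0.035 ] zmin -0.066
flange 1060 [ 0.0136 -0.0015 -0.0278] rect [13.4 -1.6] [12.9 38. ] 0.0 max [ 0.0198  0.0174 -0.0228] zmin -0.033
nose 44 [ 0.0126 -0.0016 -0.0027] rect [12.5 -1.6] [13.9  2.1] 88.6 max [ 0.0136  0.0054 -0.001 ] zmin -0.0047
TCP rel tip: along -0.0205 perp xz 0.0031 y -0.001
collar top 9 rect [15.9  1.5] [1.4 9.5] al -0.0167
tipface 8 rect [20.4  5.2] [ 2.8 20.6] al 0.0025
```

```bash
python3 -m inch '{"gripper":[0.02,0.02,0.02,0.02],"delta_pos":[[-0.0005,0,-0.0005],[-0.0009,0,-0.0007],[-0.0009,0,-0.0007],[-0.0009,0,-0.0007]],"turn":[[0,-0.3,0],[0,-0.5,0],[0,-0.5,0],[0,-0.5,0]]}'; python3 chk.py w10 | egrep "toolz|rel tip|collar"
```

```text
t: 14.38
eef_pos: [0.6054, 0.0598, 0.1086]
tcp_rot: [3.023, 0.079, 0.799]
wrist_force: [-5.1, 0.7, 0.6]
gripper_width: 0.0245
grasp_force: 114.7
14.375 [0.6054 0.0598 0.1086] toolz [ 4.943e-01 -5.000e-04 -8.693e-01] F [-5.1  0.7  0.6] w 0.0245
TCP rel tip: along -0.0193 perp xz 0.0043 y -0.001
collar top 27 rect [17.   0.8] [ 1.9 13.2] al -0.0161
```

```bash
python3 -m inch '{"gripper":[0.02,0.02,0.02],"delta_pos":[[0,0,0],[0,0,0],[0,0,0]],"turn":[[0,0,0],[0,0,0],[0,0,0]]}'; python3 -c "
from h import *
s=manip.read_state();print(s['joints'].round(3),s['moment'],s['wrist_force'])"; python3 chk.py w11
```

```text
t: 14.85
eef_pos: [0.6054, 0.0598, 0.1086]
tcp_rot: [3.023, 0.079, 0.799]
wrist_force: [-6.0, 0.9, 1.0]
gripper_width: 0.0245
grasp_force: 114.7
[-0.063  0.28  -0.164  2.235  0.892  0.191 -2.572] [0.11124736 1.55026674 0.01116503] [-5.9684784   0.93960251  1.02055267]
14.85 [0.6054 0.0598 0.1086] toolz [ 4.943e-01 -4.000e-04 -8.693e-01] F [-6.   0.9  1. ] w 0.0245
captop 4508 [ 0.0051 -0.0007 -0.0766] rect [1.  0.1] [28.4 57.8] 0.3 max [ 0.0153  0.029  -0.068 ] zmin -0.09
grip 2828 [ 0.0108 -0.0017 -0.0533] rect [-0.1 -1.8] [51.8 25.9] 90.0 max [ 0.0128  0.0241 -0.035 ] zmin -0.066
flange 1069 [ 0.0135 -0.0015 -0.0278] rect [13.2 -1.6] [37.8 12.9] 89.6 max [ 0.0197  0.0174 -0.0221] zmin -0.033
nose 45 [ 0.0126 -0.0014 -0.0027] rect [12.4 -0.8] [ 2.4 15.1] 3.8 max [ 0.0137  0.0067 -0.0012] zmin -0.0048
TCP rel tip: along -0.0193 perp xz 0.0043 y -0.001
collar top 26 rect [16.9  1.2] [ 1.9 12.6] al -0.0162
```

Joints 6 and 7 have run to their range limits (0.19 and −2.57), which bends the pose. I'll back off the nipple and turn the tool about the nipple's axis to free the wrist. The coupler is round there.

```bash
python3 -m inch '{"gripper":[0.02,0.02,0.02,0.02],"delta_pos":[[-0.005,0,0.007],[-0.01,0,0.0154],[-0.018,0,0.028],[-0.018,0,0.028]],"turn":[[0,0,0],[0,0,0],[0,0,0],[0,0,0]]}'
python3 -c "
from h import *
s=manip.read_state();print(s['joints'].round(3))"
python3 -m inch '{"gripper":[0.02,0.02,0.02,0.02],"delta_pos":[[0,0,0],[0,0,0],[0,0,0],[0,0,0]],"turn":[[4,0,-6.9],[8,0,-13.9],[12.5,0,-21.65],[12.5,0,-21.65]]}'
python3 -c "
from h import *
s=manip.read_state();print(s['joints'].round(3))"; python3 chk.py w12 | egrep "toolz|rel tip|collar|post|tipf"
```

```text
t: 15.45
eef_pos: [0.5888, 0.0595, 0.1387]
tcp_rot: [3.022, 0.078, 0.805]
wrist_force: [0.3, -0.6, -1.9]
gripper_width: 0.0245
grasp_force: 114.2
[ 0.049  0.201 -0.291  2.251  0.74   0.249 -2.422]
t: 15.95
eef_pos: [0.5881, 0.0605, 0.1371]
tcp_rot: [-2.891, 0.557, -0.766]
wrist_force: [0.3, 1.1, -1.8]
gripper_width: 0.0245
grasp_force: 113.8
[-0.327  0.19   0.118  2.264  0.431  0.199 -2.57 ]
15.95 [0.5881 0.0605 0.1371] toolz [ 0.4956  0.0019 -0.8685] F [ 0.3  1.1 -1.8] w 0.0245
TCP rel tip: along 0.0139 perp xz 0.0036 y -0.0003
collar top 694 rect [ 8.2 -3.3] [32.4 17.9] al -0.0135
```

Yaw works out as −j1−j3+j5+j7, so the turn has to be positive. I'll rotate the other way.

```bash
python3 -m inch '{"gripper":[0.02,0.02,0.02,0.02,0.02,0.02,0.02,0.02],"delta_pos":[[-0.002,0,0.0035],[-0.004,0,0.007],[-0.004,0,0.007],[-0.004,0,0.007],[-0.004,0,0.007],[-0.004,0,0.007],[-0.004,0,0.007],[-0.004,0,0.007]],"turn":[[-5,0,8.66],[-10,0,17.3],[-15,0,26],[-20,0,34.6],[-25,0,43.3],[-30,0,52],[-35,0,60.6],[-35,0,60.6]]}'
python3 -c "
from h import *
s=manip.read_state();print(s['joints'].round(3))"; python3 chk.py w13 | egrep "toolz|rel tip|collar|post|tipf|flange|nose"
```

```text
t: 17.05
eef_pos: [0.5839, 0.0589, 0.144]
tcp_rot: [2.601, 1.154, 0.689]
wrist_force: [0.6, 0.2, -1.9]
gripper_width: 0.0245
grasp_force: 113.8
[-0.065  0.176 -0.172  2.26   0.641  0.247 -1.55 ]
17.05 [0.5839 0.0589 0.144 ] toolz [ 0.497  -0.005  -0.8677] F [ 0.6  0.2 -1.9] w 0.0245
flange 1069 [ 0.0147 -0.0004 -0.0277] rect [14.4 -0.5] [38. 13.] 89.6 max [ 0.0209  0.0186 -0.022 ] zmin -0.033
nose 46 [ 0.0139 -0.0004 -0.0029] rect [13.9 -0.3] [ 2.3 13.8] 0.6 max [ 0.015   0.0066 -0.0012] zmin -0.0053
TCP rel tip: along 0.0221 perp xz 0.0034 y -0.0019
collar top 827 rect [5.  6.2] [20.8 33.4] al -0.0135
post 8 rect [3.7 4.7] [0.7 4.3] al -0.0077
```

```bash
cat > fit.py <<'E'
from h import *
import sys
from scipy.optimize import least_squares
u=np.array([-.5,-.006,.866]);u/=np.linalg.norm(u);e1=np.cross([0,1,0],u);e1/=np.linalg.norm(e1);e2=np.cross(u,e1);tip=np.array([.592,.0608,.1232])
s=manip.read_state();P=manip.camera_params("wrist");im,d=manip.get_image("wrist")
W=cloud("wrist",d,P);v=W-tip;A=np.stack([v@e1,v@e2,v@u],-1)
B=A.copy();T=np.array(P["T"]);cam=T[:3,3]-tip;cam=np.array([cam@e1,cam@e2]);
Rm=R.from_rotvec(s["tcp_rot"]).as_matrix();tc=(s["eef_pos"]-tip);tc=np.array([tc@e1,tc@e2,tc@u])
print("t",s["t"],"joints",s["joints"].round(3),"F",s["wrist_force"].round(1))
print("tcp e1,e2,u mm",(tc*1000).round(1),"axis tilt e1,e2 deg",np.degrees([-Rm[:,2]@e1,-Rm[:,2]@e2]).round(2))
def fit(l,lo,hi,c0,r,hal):
    m=(d>.02)&(A[...,2]>lo)&(A[...,2]<hi)&(np.hypot(A[...,0]-c0[0],A[...,1]-c0[1])<r+.006)
    p=A[m][:,:2]-c0
    if len(p)<20:print(l,len(p));return
    dirc=np.arctan2(*(cam-c0)[::-1]);th=(np.arctan2(p[:,1],p[:,0])-dirc+np.pi)%(2*np.pi)-np.pi;rr=np.hypot(*p.T)
    q=[p[k][np.argmax(rr[k])] for a in np.radians(np.arange(-hal,hal,6)) if (k:=np.where((th>=a)&(th<a+.105))[0]).size>1]
    q=np.array(q)
    f=least_squares(lambda c:np.hypot(*(q-c).T)-r,[0,0],loss="soft_l1",f_scale=.0006)
    print(l,len(p),"arc",len(q),"centre e1,e2 mm",((f.x+c0)*1000).round(2),"res",(np.abs(f.fun).mean()*1000).round(2),"u med",(np.median(A[m][:,2])*1000).round(1));return f.x+c0
a=fit("flange",tc[2]+.0262,tc[2]+.0295,tc[:2],.021,70)
b=fit("collar",-.025,-.0115,np.array([.0008,.0008]),.017,60)
if a is not None and b is not None: print("coupler minus nipple, mm",((a-b)*1000).round(2),"e1",e1.round(3))
E
python3 fit.py; python3 fit.py
```

```text
t 17.15 joints [-0.068  0.175 -0.169  2.26   0.639  0.247 -1.551] F [-0.4 -0.9 -2.2]
tcp e1,e2,u mm [ 3.3 -1.8 22.1] axis tilt e1,e2 deg [0.21 0.64]
flange 861 arc 23 centre e1,e2 mm [ 2.83 -1.54] res 0.18 u med 49.6
collar 848 arc 20 centre e1,e2 mm [0.91 0.34] res 0.24 u med -13.6
coupler minus nipple, mm [ 1.91 -1.89] e1 [ 0.866 -0.     0.5  ]
t 17.2 joints [-0.069  0.175 -0.168  2.26   0.639  0.247 -1.551] F [-0.1  0.1 -2.5]
tcp e1,e2,u mm [ 3.3 -1.7 22.1] axis tilt e1,e2 deg [0.21 0.64]
flange 855 arc 23 centre e1,e2 mm [ 2.74 -1.35] res 0.24 u med 49.5
collar 849 arc 20 centre e1,e2 mm [0.83 0.44] res 0.26 u med -13.6
coupler minus nipple, mm [ 1.91 -1.8 ] e1 [ 0.866 -0.     0.5  ]
```

```bash
python3 -m inch '{"gripper":[0.02,0.02,0.02,0.02],"delta_pos":[[-0.0016,0.0022,-0.0009],[0.0034,0.0022,-0.0096],[0.0034,0.0022,-0.0096],[0.0034,0.0022,-0.0096]],"turn":[[0.6,-0.2,0],[0.6,-0.2,0],[0.6,-0.2,0],[0.6,-0.2,0]]}'|head -2; python3 fit.py
```

```text
t: 17.75
eef_pos: [0.5869, 0.0621, 0.1344]
t 17.75 joints [-0.083  0.198 -0.15   2.264  0.687  0.215 -1.6  ] F [ 0.1  0.4 -1.9]
tcp e1,e2,u mm [ 1.2  1.3 12.2] axis tilt e1,e2 deg [0.02 0.08]
flange 869 arc 23 centre e1,e2 mm [0.6  1.47] res 0.2 u med 39.8
collar 672 arc 20 centre e1,e2 mm [1.   0.41] res 0.2 u med -13.6
coupler minus nipple, mm [-0.4   1.06] e1 [ 0.866 -0.     0.5  ]
```

```bash
python3 -m inch '{"gripper":[0.02,0.02,0.02,0.02],"delta_pos":[[0.004,-0.0009,-0.0063],[0.0083,-0.0009,-0.0137],[0.0083,-0.0009,-0.0137],[0.0083,-0.0009,-0.0137]],"turn":[[0,0,0],[0,0,0],[0,0,0],[0,0,0]]}'|head -2; python3 fit.py
```

```text
t: 18.3
eef_pos: [0.5954, 0.0609, 0.121]
t 18.3 joints [-0.061  0.239 -0.169  2.255  0.818  0.196 -1.723] F [ 0.2  1.1 -1.5]
tcp e1,e2,u mm [ 1.8  0.1 -3.6] axis tilt e1,e2 deg [-0.    0.09]
flange 869 arc 23 centre e1,e2 mm [1.18 0.07] res 0.17 u med 24.0
collar 456 arc 20 centre e1,e2 mm [0.81 0.46] res 0.16 u med -13.8
coupler minus nipple, mm [ 0.37 -0.39] e1 [ 0.866 -0.     0.5  ]
```

```bash
python3 -m inch '{"gripper":[0.02,0.02,0.02,0.02,0.02],"delta_pos":[[0.002,0.0003,-0.0035],[0.004,0.0003,-0.007],[0.006,0.0003,-0.0105],[0.0075,0.0003,-0.013],[0.0075,0.0003,-0.013]],"turn":[[0,0,0],[0,0,0],[0,0,0],[0,0,0],[0,0,0]]}'|head -4; python3 fit.py
```

```text
t: 18.98
eef_pos: [0.6032, 0.0614, 0.1081]
tcp_rot: [2.606, 1.154, 0.702]
wrist_force: [-3.1, 1.0, 2.2]
t 18.975 joints [-2.000e-03  2.810e-01 -2.330e-01  2.245e+00  1.007e+00  1.940e-01
 -1.902e+00] F [-3.1  1.   2.2]
tcp e1,e2,u mm [  2.1   0.5 -18.7] axis tilt e1,e2 deg [-0.03  0.08]
flange 869 arc 23 centre e1,e2 mm [1.5  0.58] res 0.18 u med 8.9
collar 300 arc 20 centre e1,e2 mm [0.84 0.43] res 0.19 u med -20.3
coupler minus nipple, mm [0.66 0.16] e1 [ 0.866 -0.     0.5  ]
```

Tilt is about 0°, centring is within 0.7 mm, and the collar is past its snap. Last push onto the stop.

```bash
python3 -m inch '{"gripper":[0.02,0.02,0.02,0.02,0.02],"delta_pos":[[0.0005,0,-0.0012],[0.001,0,-0.0024],[0.0014,0,-0.0032],[0.0014,0,-0.0032],[0.0014,0,-0.0032]],"turn":[[0,0,0],[0,0,0],[0,0,0],[0,0,0],[0,0,0]]}'; python3 fit.py
```

```text
t: 19.65
eef_pos: [0.6043, 0.0615, 0.1065]
tcp_rot: [2.604, 1.154, 0.704]
wrist_force: [-20.8, -0.1, 27.9]
gripper_width: 0.0246
grasp_force: 119.5
t 19.65 joints [ 0.007  0.287 -0.245  2.244  1.051  0.196 -1.944] F [-20.8  -0.1  27.9]
tcp e1,e2,u mm [  2.3   0.6 -20.6] axis tilt e1,e2 deg [-0.15  0.12]
flange 877 arc 23 centre e1,e2 mm [1.56 0.56] res 0.18 u med 7.0
collar 261 arc 20 centre e1,e2 mm [0.85 0.38] res 0.21 u med -21.8
coupler minus nipple, mm [0.71 0.18] e1 [ 0.866 -0.     0.5  ]
```

```bash
python3 -c "
from cell import manip
print(manip.finish_job())"
```

```text
the job is handed in; nothing more can be done
None
```

I pressed the stop button fully and it came back up. I then pushed the coupler squarely onto the nipple until the collar was on its stop, and handed the job in at about 20 s, still gripping and pushing with roughly 36 N. Before that final push I seated it once off-axis, with wrist joints 6 and 7 at their range limits (joint 7 read −2.572 against −2.57), so I backed off and re-seated it. No verdict was returned.

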